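Turn the spice carousel to the shaker

TASK

Turn the spice carousel by gently pushing its blue rim pegs sideways with the fingertips, gripping nothing, until the grey-capped table shaker stands at the front, in line with the brass pointer, then leave the carousel at rest. Do not touch or lift the shaker or the jars on the tray, and leave the two tins and the garlic where they are.

Things in the scene. Friction and masses are not known exactly. Their poses are not given: they have to be found in the camera images.
- carousel_base: Fixed foot of the spice carousel: dark wooden disc, 85 mm radius, 13 mm high, with a flat tongue (44 mm wide, 6 mm high, reaching 155 mm from the centre) that carries a brass pointer. Position and yaw vary. Origin: on the worktop, on the carousel's vertical turning axis. The tongue and pointer point along its own -x: that is the carousel's front.
- carousel_tray: Turning tray: pale wooden disc, 115 mm radius, 14 to 32 mm above the worktop; origin on the turning axis at its underside. Three jar seats (round cups 25 mm deep, 24 mm inner radius) lie 42 mm from the axis, 120 degrees apart; three blue rim pegs stand midway between them. Turns either way, no stop within 3 turns; light friction (1 to 3 N at a peg): it stays where left, hardly coasts.
- pointer_tip (a point): Tip of the brass pointer on the fixed tongue, 152 mm from the turning axis, 8 mm above the worktop.
- table_shaker: Table shaker, 44 mm across, 90 mm tall: glass body, grey domed cap. The only item on the carousel without a red cap. Its origin is the centre of its underside, z up. Loose, standing in one of the three tray seats (which one varies). Must not be touched. Its top is 122 mm above the worktop.
- spice_cumin: Spice jar with a red cap and a reddish-brown label, 45 mm across, 106 mm tall. Its origin is the centre of its underside, z up. Loose, standing in one of the three tray seats (which one varies). Must not be touched. Its top is 138 mm above the worktop.
- spice_bay: Spice jar with a red cap and a green label, 45 mm across, 106 mm tall. Its origin is the centre of its underside, z up. Loose, standing in one of the three tray seats (which one varies). Must not be touched. Its top is 138 mm above the worktop.
- tomato_tin: Tall food tin, 75 mm across, 110 mm tall, to the left of the carousel. Loose bystander on the worktop; origin at the centre of its underside. Leave it where it is. 
- tuna_tin: Flat food tin, 86 mm across, 40 mm tall, to the right of the carousel. Loose bystander on the worktop; origin at the centre of its underside. Leave it where it is. 
- garlic: Garlic bulb, about 60 mm in size, in front and left of the carousel. Loose bystander on the worktop; origin at the centre of its underside. Leave it where it is. 
- peg_1 (a point): Blue upright finger peg fixed on the turning tray, 105 mm from the axis; 14 mm diameter (20 mm at the foot, 17 mm near the top), standing 46 mm above the tray, from 32 to 78 mm above the worktop. This point is on the peg's axis at half height, 55 mm above the worktop. All three pegs are alike; any may be pushed.
- peg_2 (a point): Blue upright finger peg fixed on the turning tray, 105 mm from the axis; 14 mm diameter (20 mm at the foot, 17 mm near the top), standing 46 mm above the tray, from 32 to 78 mm above the worktop. This point is on the peg's axis at half height, 55 mm above the worktop. All three pegs are alike; any may be pushed.
- peg_3 (a point): Blue upright finger peg fixed on the turning tray, 105 mm from the axis; 14 mm diameter (20 mm at the foot, 17 mm near the top), standing 46 mm above the tray, from 32 to 78 mm above the worktop. This point is on the peg's axis at half height, 55 mm above the worktop. All three pegs are alike; any may be pushed.

How it is judged:
By the outcome, as a careful person would: the job done as asked, in the order asked, and still so for the second after the job is handed in, with the robot touching nothing.
It also fails if it takes over 54 s, if anything falls off the work surface, if the arm or the gripper's body presses on something with over 40 N, if the wrist force passes 120 N, or if a joint passes its speed limit or range.

ROBOT

A 6-joint arm with a two-finger parallel gripper is mounted at the origin on a cart in front of the work surface, level with it; the furniture and walls round the work are solid. World frame = base frame: x ahead of the robot, y to its left, z up, the work surface at z = 0. Lengths are in mm, angles in degrees, forces in N, time in s.
With the tool pointing down it reaches from about 250 to 725 mm from the base axis. Payload 4 kg.
Tool frame: the origin (TCP) lies on the centre line of the jaws, within the pads' length; the fingertips stand 8 mm ahead of it and the grasp point (between the pads) lies 11 mm behind it; z points along the fingers, y is the line along which they close (so a half turn about z gives the same grasp; the last joint's range is limited). The gripper opens to 85 mm and grips with 20 to 120 N. Pads are 22 mm wide; open, the fingers measure 114 mm over their backs; the gripper's body (76 mm by 85 mm) begins 54 mm behind the grasp point. The pads swing forward as they close: fully open they stand 13 mm farther back than shut.
Start: joints at [-77.006, 13.785, 0.286, 76.501, 0, 90], TCP at [112.428, -487.195, 239.306] pointing down, gripper open.
Joint ranges: [-155.79, 155.79], [-60.16, 107.12], [-62.33, 73.08], [-114, 123.19], [-81.49, 82.49], [-180, 180]. Speed limits (degrees/s): [159.86, 159.86, 180, 180, 180, 180].

INTERFACE

Orientations are given as a 3x3 rotation matrix whose columns are the frame's x, y, z axes.
In Python, from plant import * gives the robot as it stands.
- The arm moves only by the tool move_arm, never from a script. Its argument "commands" is a list of rows, each a list of 3 entries, a list of its own where there are three numbers: the shift along the tool's x, y, z in shares of 600 mm (1.0 is 600 mm), then the turn, a rotation vector about the tool's x, y, z in parts of the range, where 1.0 means 360 degrees, then the opening, from 0 (shut) to 1 (fully open). A call has 1 to 8 rows; each row is the pose to reach, as a shift and turn from the pose commanded when the call began, along the tool's axes at that moment; what a row does not reach only later rows make up. A row lasts 1/10 s, in which the tool goes at most 50 mm and 8.59 degrees, less where a joint would pass 70% of its speed; a pose out of reach is approached as far as the arm can. No shift or turn number may pass 1 either way. A call with a gripper value outside its range is refused whole. The fingers move at their own pace and stop on an object; "newtons" is the grip in N (left out, the last holds). Time passes only in rows, so rows that repeat a pose let the fingers close. It gives the time, the measured TCP pose, the force, the opening and the grip force at its end, in the units of the state.
- observe(): the state, without advancing time (a new reading comes with each control period).
- get_image(name): name is "side" or "top" or "wrist"; returns a dict with "color" (384x512x3 uint8, red, green, blue), "fx", "fy", "cx", "cy" (pixels), "cam_to_world" (4x4, takes a point from camera to world coordinates). Camera axes: x right, y up, looking along -z (the intrinsics and any distortion apply to the point x, -y, -z); pixel columns grow to the right and rows downward; lengths in mm; the calibration is good to about 2 mm. A picture is of the moment at which its call begins. There is no depth.
- close_job(): hands the job in; it is judged then, once.
The state is a dict: "time": time; "joint_positions": joint angles; "joint_velocities": joint speeds; "joint_efforts": joint torques, N m; "position": TCP position; "ee_rot": TCP orientation; "wrist_force": force on the tool from outside, world axes, zero at the start; "wrist_torque": the same for the moment, N m; "gripper_width": finger opening in mm; "grip_force": force on a finger pad.
Only numpy, scipy, OpenCV 4.12 (cv2) and the standard library are available. Lean on these libraries where they do the work, as an engineer would, in place of code of your own. Each camera call takes 0.05 s, during which the arm holds its last target. There are 200 camera calls.

## Working session

There is one attempt and no reset: what is moved stays moved. The work goes in short steps, Python scripts to look and compute and a tool call to move; the robot and the scene stay as the last step left them, time stands still between calls to the robot, and variables do not carry over. Pictures are saved under pics/ and viewed, at most 10 in all, crops included, and the job is handed in when it is done.

Besides the shell and the picture viewer there is one more tool, called after "Emit:" by a JSON object that holds its "api" and its "payload". move_arm: Moves the arm, as the interface text tells. Its arguments: {"type":"object","properties":{"commands":{"type":"array","items":{"type":"array"}},"newtons":{"type":"number"}},"required":["commands"]}

```bash
mkdir -p pics; cat > h.py <<'E'
from plant import *
import numpy as np, cv2
def snap(n,f):
    im=get_image(n); cv2.imwrite(f,im["color"][:,:,::-1]); np.savez(f+'.npz',**{k:v for k,v in im.items()}); return im
def ray(im,u,v,z):
    T=np.array(im["cam_to_world"]); d=T[:3,:3]@np.array([(u-im["cx"])/im["fx"],-(v-im["cy"])/im["fy"],-1]); o=T[:3,3]
    return o+d*(z-o[2])/d[2]
def blobs(im,lo,hi,amin=15):
    hsv=cv2.cvtColor(im["color"],cv2.COLOR_RGB2HSV); m=cv2.inRange(hsv,np.array(lo),np.array(hi))
    n,l,s,c=cv2.connectedComponentsWithStats(m); return [(c[i].round(1).tolist(),s[i].tolist()) for i in range(1,n) if s[i][4]>=amin]
E
python3 - <<'E'
from h import *
a=snap("top","pics/t0.png");b=snap("side","pics/s0.png")
print([k for k in a]); print(a["cam_to_world"],b["cam_to_world"])
for im in(a,b):print(blobs(im,(100,120,60),(130,255,255)))
cv2.imwrite("pics/both.png",cv2.resize(np.vstack([a["color"],b["color"]])[:,:,::-1],(400,600)))
o=observe();print(o["position"],o["ee_rot"],o["time"])
E
```

```text
['color', 'fx', 'fy', 'cx', 'cy', 'cam_to_world']
[[ 1.12965386e-01  9.70756059e-01 -2.11828931e-01  2.52435982e+02]
 [-9.93587053e-01  1.11409103e-01 -1.93074855e-02 -5.56883767e+01]
 [ 4.85681262e-03  2.12651561e-01  9.77116024e-01  1.24887702e+03]
 [ 0.00000000e+00  0.00000000e+00  0.00000000e+00  1.00000000e+00]] [[ 9.99463790e-01 -1.75605759e-03  3.26963154e-02  5.46278892e+02]
 [ 2.98320952e-02  4.60458736e-01 -8.87179688e-01 -7.80374001e+02]
 [-1.34973655e-02  8.87679372e-01  4.60264221e-01  4.71106842e+02]
 [ 0.00000000e+00  0.00000000e+00  0.00000000e+00  1.00000000e+00]]
[([251.6, 159.4], [250, 156, 4, 9, 26]), ([318.7, 166.8], [316, 163, 6, 9, 33]), ([279.1, 220.6], [277, 218, 5, 6, 22])]
[([212.3, 220.1], [209, 210, 8, 22, 120]), ([292.9, 247.0], [289, 235, 8, 25, 138])]
[ 112.29625704 -486.66843687  238.4941421 ] [[ 9.74388773e-01  2.24869593e-01 -4.29507135e-04]
 [ 2.24870003e-01 -9.74387039e-01  1.83846804e-03]
 [-5.09062545e-06 -1.88796589e-03 -9.99998218e-01]] 0.1
```

View pics/t0.png

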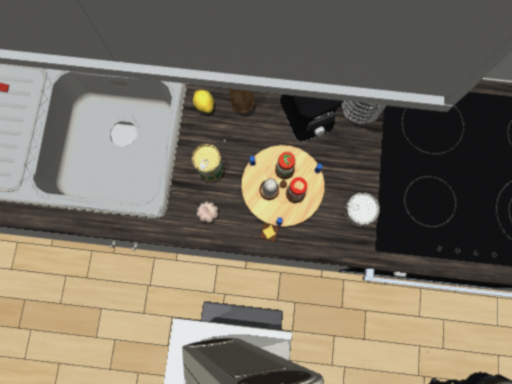

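View pics/s0.png

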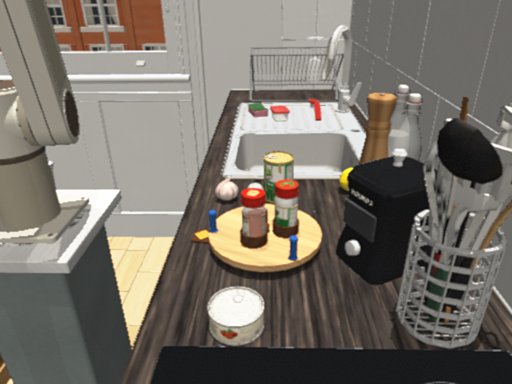

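The top view shows the tray centred near (284,185), with the shaker's grey cap at (269,188) and the red caps at (286,160) and (298,187). The pegs are at (252,159), (319,167) and (279,220), and the brass pointer is near (270,232). The side view shows two pegs, at (212,220) and (293,247).

```bash
cat >> h.py <<'E'
from scipy.optimize import least_squares
def pegs(im,z=57):
    return np.array([ray(im,*c,z)[:2] for c,s in blobs(im,(100,120,60),(130,255,255))])
def circ(P):
    A=np.c_[2*P,np.ones(3)]; x=np.linalg.solve(A,(P**2).sum(1)); return x[:2],np.sqrt(x[2]+x[:2]@x[:2])
def load(f):
    d=np.load(f+'.npz'); return {k:d[k] for k in d}
E
python3 - <<'E'
from h import *
a=load("pics/t0.png");b=load("pics/s0.png")
P=pegs(a);c,r=circ(P);print("pegs",P.round(1),c.round(1),r); print("side pegs",pegs(b,55).round(1))
def tri(p,q):
    M=[];v=[]
    for im,(u,w) in((a,p),(b,q)):
        o=ray(im,u,w,0);d=ray(im,u,w,100)-o;d/=np.linalg.norm(d);Q=np.eye(3)-np.outer(d,d);M.append(Q);v.append(Q@o)
    return np.linalg.lstsq(np.vstack(M),np.hstack(v),rcond=None)[0].round(1)
print(tri((279.1,220.6),(212.3,220.1)),tri((318.7,166.8),(292.9,247)))
# tray rim ellipse
hsv=cv2.cvtColor(a["color"],cv2.COLOR_RGB2HSV);m=cv2.inRange(hsv,np.array((12,80,120)),np.array((28,220,255)));m[:,:238]=0;m[:140]=0;m[226:]=0;m[:,330:]=0
C=max(cv2.findContours(m,0,1)[0],key=cv2.contourArea);H=cv2.convexHull(C)[:,0]
W=np.array([ray(a,*p,32)[:2] for p in H]);(x,y),rr=cv2.minEnclosingCircle(W.astype(np.float32));print("rim",x,y,rr)
ql=least_squares(lambda q:np.hypot(*(W-q[:2]).T)-q[2],[x,y,115],loss='soft_l1');print(ql.x)
for im,t in((a,(225,242,255,285)),(b,(225,245,188,212))):
    h=cv2.cvtColor(im["color"],cv2.COLOR_RGB2HSV);m=cv2.inRange(h,np.array((8,150,120)),np.array((28,255,255)));k=np.zeros_like(m);k[t[0]:t[1],t[2]:t[3]]=m[t[0]:t[1],t[2]:t[3]]
    ys,xs=np.nonzero(k);w=np.array([ray(im,u,v,8)[:2] for u,v in zip(xs,ys)]);d=w-ql.x[:2];print("ptr",w.mean(0),len(w),np.hypot(*d.T).min(),np.hypot(*d.T).max(),np.degrees(np.arctan2(*d.mean(0)[::-1])),w[np.hypot(*d.T).argmax()])
for u,v,z in((269,188,118),(286,160,138),(298,187,138),(208,158,110),(363,209,40),(207,212,30)):print(ray(a,u,v,z).round(0))
def crop(im,x0,y0,w,h,s):return cv2.resize(im["color"][y0:y0+h,x0:x0+w,::-1],None,fx=s,fy=s,interpolation=2)
cv2.imwrite("pics/c0.png",np.hstack([crop(a,230,140,110,110,4),crop(b,180,170,80,110,4)]))
E
```

```text
pegs [[ 592.8   -0.7]
 [ 592.9 -185.4]
 [ 433.   -93.2]] [539.6 -93.1] 106.59200898360427
side pegs [[ 433.2  -91.4]
 [ 591.  -184.1]]
[433.3 -93.2  56. ] [ 591.9 -185.6   56.4]
rim 536.6829223632812 -91.79325103759766 117.41796112060547
[537.88670672 -92.88895403 115.7017335 ]
ptr [419.21109854 -69.97319179] 13 114.64374949489724 147.9473238432552 169.0709341152167 [393.49877947 -60.63159679]
ptr [403.70888004 -73.72204754] 130 119.04231283430066 151.47336466952333 171.87046445176327 [389.35470558 -63.18331751]
[505. -57. 118.]
[578. -92. 138.]
[ 511. -129.  138.]
[568. 111. 110.]
[ 493. -317.   40.]
[438. 104.  30.]
```

View pics/c0.png

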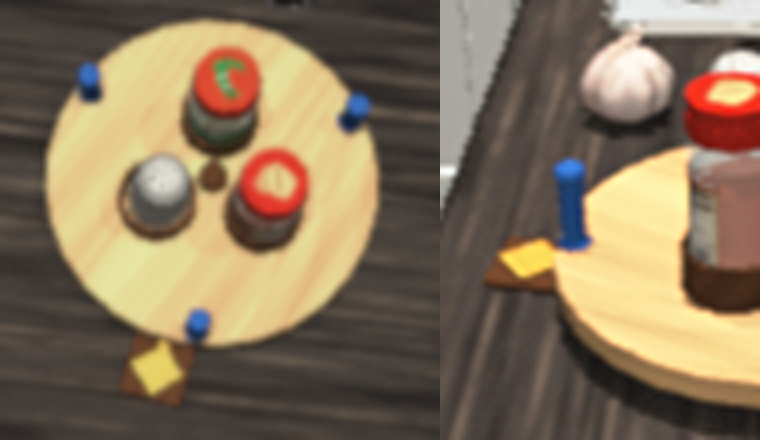

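The crop shows the brass diamond centred near full-image (269,232) on the tongue. The tongue's outer corners are near (260.5,237.5) and (275,241).

```bash
python3 - <<'E'
from h import *
a=load("pics/t0.png");b=load("pics/s0.png")
c=np.array([538.6,-93])
for n,im,(y0,y1,x0,x1) in(("t",a,(224,242,258,280)),("s",b,(226,240,190,210))):
    t=im["color"][y0:y1,x0:x1].astype(float); w=np.clip(t[:,:,0]-t[:,:,2]-70,0,None)  # soft weight
    yy,xx=np.mgrid[y0:y1,x0:x1]; print(n,w.max())
    if n=="t": w[(yy<226)|((xx>276))]=0
    u,v=(w*xx).sum()/w.sum(),(w*yy).sum()/w.sum();p=ray(im,u,v,8)[:2];d=p-c;print(u,v,p,np.hypot(*d),np.degrees(np.arctan2(d[1],d[0]))); 
    if n=="t":print(w.astype(int))
for q in((260.5,237.5),(275,241.2),(267.5,225),(269.3,238.3)):
    p=ray(a,*q,6)[:2];d=p-c;print(q,p,np.hypot(*d),np.degrees(np.arctan2(d[1],d[0])))
E
```

```text
t 59.0
268.87223237863094 231.63396303067236 [406.69199154 -69.91188271] 133.91334457845454 170.07197772980692
[[ 0  0  0  0  0  0  0  0  0  0  0  0  0  0  0  0  0  0  0  0  0  0]
 [ 0  0  0  0  0  0  0  0  0  0  0  0  0  0  0  0  0  0  0  0  0  0]
 [ 0  0  0  0  0  0  0  0  0  0  2 30 55 51 20  0  0  0  0  0  0  0]
 [ 0  0  0  0  0  0  0  0  1 11 26 48 59 59 27  0  0  0  0  0  0  0]
 [ 0  0  0  0  0  0  0 11 28 45 52 57 58 57 37  6  0  0  0  0  0  0]
 [ 0  0  0  0  0  7 25 43 54 57 57 56 57 57 49 16  0  0  0  0  0  0]
 [ 0  0  0  0  0 31 50 56 58 57 56 56 56 57 55 31  5  0  0  0  0  0]
 [ 0  0  0  0  0 29 49 54 56 55 56 56 56 57 57 48 15  0  0  0  0  0]
 [ 0  0  0  0  0 11 33 49 55 56 55 56 57 57 58 53 28  4  0  0  0  0]
 [ 0  0  0  0  0  1 23 49 55 56 56 56 59 59 59 55 43 19  0  0  0  0]
 [ 0  0  0  0  0  0 10 35 54 56 57 58 59 58 57 51 32  9  0  0  0  0]
 [ 0  0  0  0  0  0  0 16 48 57 58 57 54 52 37 21  7  0  0  0  0  0]
 [ 0  0  0  0  0  0  0  4 34 55 56 52 38 22  9  0  0  0  0  0  0  0]
 [ 0  0  0  0  0  0  0  0 16 43 45 29 11  0  0  0  0  0  0  0  0  0]
 [ 0  0  0  0  0  0  0  0  0 13 14  3  0  0  0  0  0  0  0  0  0  0]
 [ 0  0  0  0  0  0  0  0  0  0  0  0  0  0  0  0  0  0  0  0  0  0]
 [ 0  0  0  0  0  0  0  0  0  0  0  0  0  0  0  0  0  0  0  0  0  0]
 [ 0  0  0  0  0  0  0  0  0  0  0  0  0  0  0  0  0  0  0  0  0  0]]
s 102.0
202.18870809216992 234.25685268100906 [406.1475284  -71.85017265] 134.1304306587981 170.9276782958841
(260.5, 237.5) [388.20797048 -48.77976028] 156.75838779107525 163.61491649591844
(275, 241.2) [382.61924976 -89.54768659] 156.01895049083427 178.73208265722835
(267.5, 225) [424.8410055  -64.15295922] 117.35953557727541 165.77085012766773
(269.3, 238.3) [388.76858992 -73.10576571] 151.14639262554073 172.4366516966186
```

The manual's scale: shifts go in shares of 600 mm and turns go in shares of 360 degrees. Converting my numbers, 29 cm / 60 = 0.4833, -26 cm / 60 = -0.4333, -12.5 degrees / 360 = -0.0347.

Emit:
{"api": "move_arm", "payload": {"commands": [[[0.0833, -0.075, 0], [0, 0, -0.0056], 0], [[0.1667, -0.15, 0], [0, 0, -0.0111], 0], [[0.2417, -0.2167, 0], [0, 0, -0.0167], 0], [[0.3167, -0.2833, 0], [0, 0, -0.0222], 0], [[0.3833, -0.3417, 0], [0, 0, -0.0278], 0], [[0.4333, -0.3917, 0], [0, 0, -0.0306], 0], [[0.4833, -0.4333, 0], [0, 0, -0.0347], 0], [[0.4833, -0.4333, 0], [0, 0, -0.0347], 0]], "newtons": 30}}

```text
time: 0.9
position: [337.2, -166.3, 239.2]
ee_rot: [[0.902, 0.432, 0.0], [0.432, -0.902, 0.0], [0.0, -0.0, -1.0]]
wrist_force: [0.1, -1.1, -0.8]
gripper_width: 0.1
grip_force: 0.0
```

```bash
cat >> h.py <<'E'
def rel(*targets):
    o=observe();p=np.array(o["position"]);R=np.array(o["ee_rot"])
    print("t",o["time"],"p",p.round(1),"yaw",np.degrees(np.arctan2(R[1,0],R[0,0])).round(1),"w",round(float(o["gripper_width"]),1),"F",np.round(o["wrist_force"],1))
    for t in targets: print((R.T@(np.array(t)-p)/10).round(2).tolist())
E
python3 - <<'E'
from h import *
snap("wrist","pics/w0.png"); rel((416,-57,160),(416,-57,54))
E
```

```text
t 0.95 p [ 340.  -162.6  239.2] yaw 25.9 w 0.3 F [1.8 1.9 0.3]
[11.42, -6.16, 7.98]
[11.38, -6.13, 18.58]
```

View pics/w0.png

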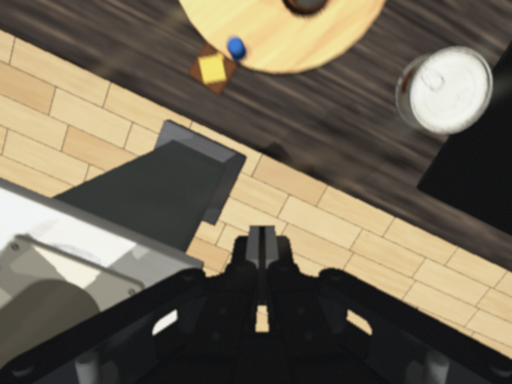

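The wrist view shows the brass diamond at (212,69), a peg at (236,47), and clear space beside the tray for the fingers. Next I move beside the peg and lower.

Converted, 11.4 cm / 60 = 0.19, 8 cm / 60 = 0.1333.

Emit:
{"api": "move_arm", "payload": {"commands": [[[0.0667, -0.0333, 0.0167], [0, 0, 0], 0], [[0.1333, -0.0667, 0.05], [0, 0, 0], 0], [[0.19, -0.1017, 0.0833], [0, 0, 0], 0], [[0.19, -0.1017, 0.1333], [0, 0, 0], 0], [[0.19, -0.1017, 0.1333], [0, 0, 0], 0]]}}

```text
time: 1.45
position: [410.1, -63.1, 155.7]
ee_rot: [[0.901, 0.433, -0.009], [0.433, -0.901, 0.001], [-0.008, -0.005, -1.0]]
wrist_force: [-1.1, 0.0, 0.3]
gripper_width: -0.4
grip_force: 0.0
```

```bash
python3 - <<'E'
from h import *
w=snap("wrist","pics/w1.png"); rel((416,-57,54))
c=np.array([538.6,-93])
print("pegs",[(q,ray(w,*q[0],57).round(1),q[1]) for q in blobs(w,(100,120,60),(130,255,255))])
print("brass",[(q,ray(w,*q[0],8).round(1),q[1]) for q in blobs(w,(22,140,150),(32,255,255),40)])
E
```

```text
t 1.5 p [411.1 -64.  157.6] yaw 25.6 w 0.2 F [-0.4 -0.5  0.6]
[0.8, -0.39, 10.36]
pegs [(([310.4, 185.0], [299, 174, 22, 22, 324]), array([430. , -95.3,  57. ]), [299, 174, 22, 22, 324])]
brass []
```

View pics/w1.png

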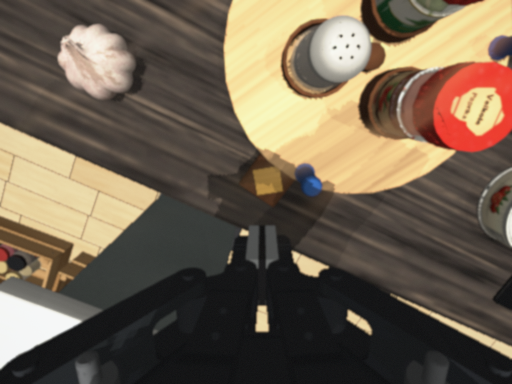

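The wrist view shows the peg top at (312,185), the shaker cap at (340,48) and the shaded brass at (268,181). The fingertips are to the peg's left with room to go down.

Converted, 10.3 cm / 60 = 0.1717, 7 cm / 60 = 0.1167.

Emit:
{"api": "move_arm", "payload": {"commands": [[[0.0133, -0.0067, 0.05], [0, 0, 0], 0], [[0.0133, -0.0067, 0.1167], [0, 0, 0], 0], [[0.0133, -0.0067, 0.1717], [0, 0, 0], 0], [[0.0133, -0.0067, 0.1717], [0, 0, 0], 0]]}}

```text
time: 1.9
position: [415.6, -58.1, 54.3]
ee_rot: [[0.903, 0.429, -0.007], [0.429, -0.904, 0.001], [-0.006, -0.004, -1.0]]
wrist_force: [-1.1, 1.2, -0.4]
gripper_width: -0.3
grip_force: 0.0
```

```bash
python3 - <<'E'
from h import *
c=np.array([538.6,-93]);n=np.array([.432,-.902])
def T(psi,off=21.5): return (*(c+105*np.array([np.cos(np.radians(psi)),np.sin(np.radians(psi))])-off*n),54)
for ps in range(180,235,4): print(ps,end=' ');rel(T(ps))
E
```

```text
180 t 1.9 p [415.6 -58.1  54.3] yaw 25.4 w -0.3 F [-1.1  1.2 -0.4]
[0.12, 1.78, 0.02]
184 t 1.9 p [415.6 -58.1  54.3] yaw 25.4 w -0.3 F [-1.1  1.2 -0.4]
[-0.17, 2.45, 0.02]
188 t 1.9 p [415.6 -58.1  54.3] yaw 25.4 w -0.3 F [-1.1  1.2 -0.4]
[-0.41, 3.14, 0.02]
192 t 1.9 p [415.6 -58.1  54.3] yaw 25.4 w -0.3 F [-1.1  1.2 -0.4]
[-0.61, 3.85, 0.02]
196 t 1.9 p [415.6 -58.1  54.3] yaw 25.4 w -0.3 F [-1.1  1.2 -0.4]
[-0.75, 4.57, 0.02]
200 t 1.9 p [415.6 -58.1  54.3] yaw 25.4 w -0.3 F [-1.1  1.2 -0.4]
[-0.85, 5.29, 0.01]
204 t 1.9 p [415.6 -58.1  54.3] yaw 25.4 w -0.3 F [-1.1  1.2 -0.4]
[-0.89, 6.03, 0.01]
208 t 1.9 p [415.6 -58.1  54.3] yaw 25.4 w -0.3 F [-1.1  1.2 -0.4]
[-0.88, 6.76, 0.01]
212 t 1.9 p [415.6 -58.1  54.3] yaw 25.4 w -0.3 F [-1.1  1.2 -0.4]
[-0.82, 7.49, 0.01]
216 t 1.9 p [415.6 -58.1  54.3] yaw 25.4 w -0.3 F [-1.1  1.2 -0.4]
[-0.71, 8.21, 0.0]
220 t 1.9 p [415.6 -58.1  54.3] yaw 25.4 w -0.3 F [-1.1  1.2 -0.4]
[-0.55, 8.93, -0.0]
224 t 1.9 p [415.6 -58.1  54.3] yaw 25.4 w -0.3 F [-1.1  1.2 -0.4]
[-0.34, 9.63, -0.01]
228 t 1.9 p [415.6 -58.1  54.3] yaw 25.4 w -0.3 F [-1.1  1.2 -0.4]
[-0.08, 10.32, -0.01]
232 t 1.9 p [415.6 -58.1  54.3] yaw 25.4 w -0.3 F [-1.1  1.2 -0.4]
[0.22, 10.98, -0.01]
```

Converted, 3.6 cm / 60 = 0.06, 1.2 cm / 60 = 0.02.

Emit:
{"api": "move_arm", "payload": {"commands": [[[0.0017, 0.01, 0], [0, 0, 0], 0], [[0.0017, 0.02, 0], [0, 0, 0], 0], [[0.0017, 0.0267, 0], [0, 0, 0], 0], [[0, 0.0333, 0], [0, 0, 0], 0], [[-0.0033, 0.04, 0], [0, 0, 0], 0], [[-0.005, 0.0467, 0], [0, 0, 0], 0], [[-0.0067, 0.0533, 0], [0, 0, 0], 0], [[-0.0083, 0.06, 0], [0, 0, 0], 0]]}}

```text
time: 2.7
position: [429.0, -92.3, 56.1]
ee_rot: [[0.903, 0.43, -0.001], [0.43, -0.903, 0.0], [-0.001, -0.001, -1.0]]
wrist_force: [-2.4, 1.3, 1.3]
gripper_width: 0.1
grip_force: 1.0
```

Converted, 3.2 cm / 60 = 0.0533, 2.4 cm / 60 = 0.04.

Emit:
{"api": "move_arm", "payload": {"commands": [[[-0.0017, 0.0067, 0], [0, 0, 0], 0], [[-0.0033, 0.0133, 0], [0, 0, 0], 0], [[-0.005, 0.02, 0], [0, 0, 0], 0], [[-0.005, 0.0267, 0], [0, 0, 0], 0], [[-0.0067, 0.0333, 0], [0, 0, 0], 0], [[-0.0067, 0.04, 0], [0, 0, 0], 0], [[-0.0067, 0.0467, 0], [0, 0, 0], 0], [[-0.0067, 0.0533, 0], [0, 0, 0], 0]]}}

```text
time: 3.5
position: [440.0, -123.1, 56.3]
ee_rot: [[0.903, 0.43, 0.0], [0.43, -0.903, -0.0], [-0.0, 0.0, -1.0]]
wrist_force: [-2.0, 0.8, -0.3]
gripper_width: 0.3
grip_force: 0.8
```

Converted, 1.7 cm / 60 = 0.0283, 1.5 cm / 60 = 0.025.

Emit:
{"api": "move_arm", "payload": {"commands": [[[0.0017, 0.0067, 0], [0, 0, 0], 0], [[0.0033, 0.0133, 0], [0, 0, 0], 0], [[0.0033, 0.02, 0], [0, 0, 0], 0], [[0.005, 0.025, 0], [0, 0, 0], 0], [[0.0067, 0.0283, 0], [0, 0, 0], 0], [[0.0067, 0.0283, 0], [0, 0, 0], 0], [[0.0067, 0.0283, 0], [0, 0, 0], 0]]}}

```text
time: 4.2
position: [451.4, -136.6, 56.5]
ee_rot: [[0.903, 0.43, 0.001], [0.43, -0.903, -0.0], [0.001, 0.001, -1.0]]
wrist_force: [0.6, 0.4, 0.4]
gripper_width: 0.1
grip_force: 0.0
```

```bash
python3 - <<'E'
from h import *
rel()
a=snap("top","pics/t1.png");b=snap("side","pics/s1.png");c=np.array([538.6,-93])
for im in(a,b):
  for q,s in blobs(im,(100,120,60),(130,255,255),10):
    p=ray(im,*q,57)[:2]-c;print(q,s,np.hypot(*p),np.degrees(np.arctan2(p[1],p[0])))
cv2.imwrite("pics/c1.png",np.vstack([cv2.resize(im["color"][y:y+100,x:x+200,::-1],None,fx=3,fy=3) for im,x,y in((a,190,145),(b,150,180))]))
E
```

```text
t 4.2 p [ 451.4 -136.6   56.5] yaw 25.5 w 0.1 F [0.6 0.4 0.4]
[301.5, 147.4] [299, 146, 6, 4, 20] 111.66560013330904 -21.26372701594144
[244.1, 183.6] [242, 181, 5, 7, 26] 105.73002245906773 98.60430830069105
[257.3, 188.4] [255, 187, 7, 5, 21] 142.5711476307697 97.15307354286895
[315.3, 231.4] [311, 220, 9, 24, 117] 106.26459056198777 -23.230169426949868
[220.4, 238.8] [217, 227, 8, 24, 144] 106.54906351427626 -139.70634833802333
```

View pics/c1.png

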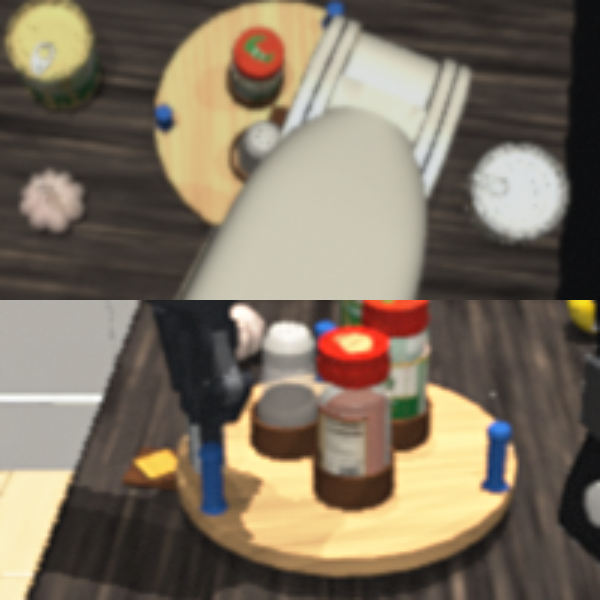

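The fingers are on the peg. The tray has turned about 38.7°, with the pegs at about 98.6°, 218.6° and -21.4°. Nothing else has moved. Next I push about 11° more, back off and measure.

Converted, 1.9 cm / 60 = 0.0317, 1.7 cm / 60 = 0.0283.

Emit:
{"api": "move_arm", "payload": {"commands": [[[0.0017, 0.005, 0], [0, 0, 0], 0], [[0.0033, 0.0117, 0], [0, 0, 0], 0], [[0.005, 0.0183, 0], [0, 0, 0], 0], [[0.0067, 0.0233, 0], [0, 0, 0], 0], [[0.01, 0.0283, 0], [0, 0, 0], 0], [[0.0117, 0.0317, 0], [0, 0, 0], 0], [[0.0117, 0.0317, 0], [0, 0, 0], 0], [[0.0117, 0.0317, 0], [0, 0, 0], 0]]}}

```text
time: 5.1
position: [465.8, -150.7, 56.4]
ee_rot: [[0.903, 0.43, 0.001], [0.43, -0.903, -0.0], [0.001, 0.001, -1.0]]
wrist_force: [0.5, -1.1, -0.6]
gripper_width: 0.3
grip_force: 0.0
```

Converted, -14 cm / 60 = -0.2333, -12 cm / 60 = -0.2.

Emit:
{"api": "move_arm", "payload": {"commands": [[[-0.005, -0.0083, 0], [0, 0, 0], 0], [[-0.0333, -0.0333, 0], [0, 0, 0], 0], [[-0.0833, -0.0333, 0], [0, 0, 0], 0], [[-0.15, -0.0333, -0.0333], [0, 0, 0], 0], [[-0.2, 0, -0.1], [0, 0, 0], 0], [[-0.2333, 0.0667, -0.1667], [0, 0, 0], 0], [[-0.2333, 0.15, -0.1667], [0, 0, 0], 0], [[-0.2333, 0.15, -0.1667], [0, 0, 0], 0]]}}

```text
time: 5.9
position: [380.2, -297.0, 159.0]
ee_rot: [[0.904, 0.427, 0.007], [0.427, -0.904, -0.006], [0.003, 0.009, -1.0]]
wrist_force: [-0.1, 0.8, -0.0]
gripper_width: 0.1
grip_force: 0.0
```

```bash
cat >>h.py <<'E'
def report(tag):
    rel(); c=np.array([538.6,-93])
    for nm in("top","side"):
        im=snap(nm,f"pics/{nm}{tag}.png")
        for q,s in blobs(im,(100,120,60),(130,255,255),10):
            p=ray(im,*q,57)[:2]-c;print(nm,q,s[2:],np.hypot(*p).round(1),np.degrees(np.arctan2(p[1],p[0])).round(1))
    snap("wrist",f"pics/w{tag}.png")
E
python3 - <<'E'
from h import *
report(2)
a=load("pics/top2.png");b=load("pics/w2.png")
cv2.imwrite("pics/c2.png",np.hstack([cv2.resize(a["color"][140:250,230:340,::-1],None,fx=3.5,fy=3.5),cv2.resize(b["color"][:,:,::-1],(400,385))]))
E
```

```text
t 5.9 p [ 380.2 -297.   159. ] yaw 25.3 w 0.1 F [-0.1  0.8 -0. ]
top [294.4, 145.3] [6, 6, 27] 109.8 -10.7
top [245.3, 190.8] [5, 7, 26] 105.0 109.6
top [310.1, 210.6] [5, 6, 22] 105.8 -131.0
side [251.3, 189.4] [5, 4, 11] 139.8 103.0
side [317.4, 225.4] [8, 23, 133] 105.9 -11.0
side [226.8, 244.1] [7, 23, 118] 109.5 -128.2
```

View pics/c2.png

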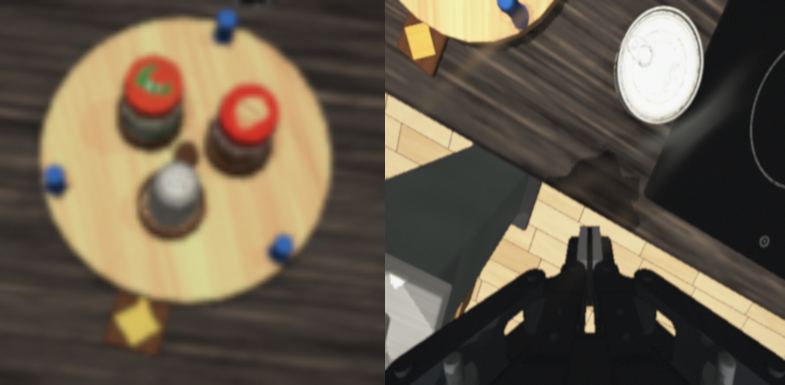

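The top crop shows the shaker front and centre at full-image (280,193), nearly in line with the brass at (269,232). The pegs are at 109.6°, 229.0° and -10.7°, so the shaker is at about 169.3°. Next I refine the pointer's bearing from all views.

```bash
python3 - <<'E'
from h import *
def brass(im,near,z=8):
    h=cv2.cvtColor(im["color"],cv2.COLOR_RGB2HSV);m=cv2.inRange(h,np.array((15,140,110)),np.array((32,255,255)))
    n,l,s,c=cv2.connectedComponentsWithStats(m);i=min((i for i in range(1,n) if s[i][4]>30),key=lambda i:np.hypot(*(c[i]-near)))
    C=cv2.findContours((l==i).astype(np.uint8),0,1)[0][0]; q=cv2.boxPoints(cv2.minAreaRect(C))
    return c[i],s[i],[ray(im,*p,z)[:2].round(1).tolist() for p in q]
for f,near in(("top0",(269,232)),("top2",(269,232)),("side2",(202,234)),("w2",(47,54)),("w0",(212,69))):
    im=load(f"pics/{f}.png" if f!="top0" else "pics/t0.png")
    q,s,box=brass(im,near);p=ray(im,*q,8)[:2];print(f,q.round(1),s,p.round(1))
    for c in((538.6,-93),(537.9,-92.9),(539.6,-93.1)):print("  brg",np.degrees(np.arctan2(*(p-c)[::-1])).round(2),end=' ')
    print(np.hypot(*(p-c)),box)
for f in("top2",):
    im=load("pics/top2.png");P=pegs(im);c,r=circ(P);print(P.round(1),c,r,[np.degrees(np.arctan2(*(p-c)[::-1])).round(1) for p in P])
# central knob and shaker cap/body in top
im=load("pics/top2.png")
o=[cv2.resize(load("pics/w2.png")["color"][0:110,0:170,::-1],None,fx=4,fy=4,interpolation=2)]
cv2.imwrite("pics/c3.png",o[0])
E
```

```text
top0 [269.2 231.5] [262 225  15  14 117] [407.3 -70.7]
  brg 170.35   brg 170.34   brg 170.37 134.23260631371258 [[409.1, -47.5], [429.1, -73.6], [403.4, -93.0], [383.6, -67.0]]
top2 [268.9 231.5] [262 225  14  14 114] [407.1 -70. ]
  brg 170.07   brg 170.06   brg 170.1 134.50502721522102 [[408.1, -48.3], [428.5, -72.4], [405.0, -92.0], [384.8, -68.0]]
side2 [201.4 234.3] [194 230  15  10 104] [404.6 -72.1]
  brg 171.14   brg 171.13   brg 171.16 136.65348610997927 [[386.5, -64.8], [413.3, -49.2], [422.8, -81.8], [396.8, -96.4]]
w2 [44.6 40.7] [  24   22   42   39 1130] [405.7 -69.3]
  brg 169.88   brg 169.87   brg 169.91 135.99046443699007 [[408.8, -50.1], [427.6, -71.6], [403.2, -88.9], [383.6, -66.7]]
w0 [212.5  67.4] [197  51  30  34 335] [408.8 -67.2]
  brg 168.76   brg 168.74   brg 168.8 133.3488894819262 [[412.9, -45.3], [430.9, -70.2], [404.0, -89.6], [385.4, -64.1]]
[[ 646.5 -113.4]
 [ 503.3    5.9]
 [ 469.3 -172.9]] [541.36302063 -93.96354715] 106.87813669088852 [np.float64(-10.5), np.float64(110.8), np.float64(-132.4)]
```

View pics/c3.png

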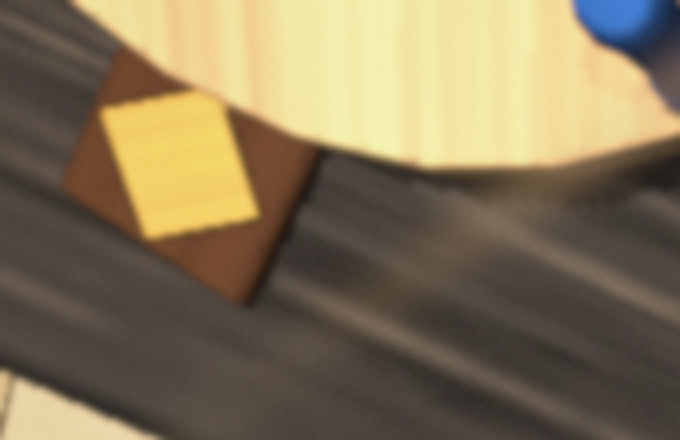

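The wrist crop shows the tongue's end corners at crop/4 (15.5,46.75) and (62,75.75), and the brass tip at (36.75,60.25). The diamond's side corners are at (25.5,26.75) and (65,54).

```bash
python3 - <<'E'
from h import *
im=load("pics/w2.png");g=lambda u,v,z:ray(im,u/4,v/4,z)[:2]
a,b,e,f=g(62,187,6),g(248,303,6),g(320,150,6),g(120,48,6);L,R,t=g(102,107,8),g(260,216,8),g(147,241,8)
A=lambda d:np.degrees(np.arctan2(d[1],d[0])).round(2)
print("end corners",a,b,np.hypot(*(a-b)),"edge dirs",A(b-e),A(a-f),"end normal",A(a-b)+90,"diamond LR normal",A(L-R)+90,L,R,t)
c=np.array([538.6,-93])
for p in((a+b)/2,(L+R)/2,t):print(A(p-c),np.hypot(*(p-c)))
E
```

```text
end corners [389.72185852 -45.9874619 ] [383.62445964 -89.05450531] 43.496534358639614 edge dirs 170.66 170.68 end normal 171.94 diamond LR normal 169.53 [409.5555806  -51.87133279] [402.86773877 -88.05939574] [387.16114473 -66.81033447]
170.48 154.04851595445803
170.13 134.3773310331445
170.19 153.6867771325564
```

The pointer bears about 170.4° and the shaker about 169.3°. The difference is within measurement error (under 1 mm at the shaker), and the robot is clear of everything.

```bash
python3 - <<'E'
from h import *
a=load("pics/t0.png");b=load("pics/top2.png")
d=cv2.absdiff(a["color"],b["color"]).max(2)
for n,(u,v) in dict(tomato=(208,160),tuna=(363,209),garlic=(207,212)).items():print(n,d[v-18:v+18,u-18:u+18].mean().round(1))
print(np.abs(observe()["joint_velocities"]).max());print(close_job())
E
```

```text
tomato 12.6
tuna 14.6
garlic 10.2
2.582661464165523
the job is handed in; nothing more can be done
None
```

I turned the carousel until the grey-capped shaker stood at the front, within about 1° of the brass pointer, backed the arm clear and handed the job in. The jars were not touched, and I saw no sign that the tins or garlic moved, though the before-and-after image check was not conclusive.

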